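# Find the tin with the music movement and clear the workbench

## Robot

A 7-joint arm with a two-finger parallel gripper is mounted at the origin on the work surface. World frame = base frame: x ahead of the robot, y to its left, z up, the work surface at z = 0. Lengths are in m, angles in rad, forces in N, time in s.
With the tool pointing down it reaches from about 0.425 to 0.925 m from the base axis. Payload 6.8 kg.
Tool frame: the origin (TCP) lies midway between the tips of the shut fingers; the grasp point (between the pads) lies r.grip_point_offset behind it (r.grip_point_offset is the distance from the TCP to the grasp point, in m); z points along the fingers, y is the line along which they close (so a half turn about z gives the same grasp; the last joint's range is limited). The gripper opens to 85 mm and grips with 20 to 120 N. Pads are 22 mm wide; open, the fingers measure 114 mm over their backs; the gripper's body (76 mm by 85 mm) begins 54 mm behind the grasp point. The pads swing forward as they close: fully open they stand 13 mm farther back than shut.
Start: joints at [-1.3, 0.477, 0.022, 1.555, -0.011, 1.109, -0.083], TCP at [0.25, 0.627, 0.231] pointing down, gripper open.
Joint ranges: [-2.96, 2.96], [-0.34, 2.1], [-1.41, 1.46], [0.24, 2.44], [-1.37, 4.51], [0.17, 1.92], [-2.96, 2.96]. Speed limits (rad/s): [2.39, 2.39, 3.14, 3.14, 3.14, 3.14, 3.14].

## Interface

Orientations are given as a rotation vector (axis times angle).
In Python, from bench import r gives the robot as it stands. The module is installed in compiled form; this text tells all that it offers.
- The arm moves only by the shell command python3 -m crank 'ROWS' [FORCE]. ROWS is JSON, a list of rows, each a list of 5 numbers: the shift along the world's x, y, z in units of 200 mm (1.0 is 200 mm), then the turn about the world's z in units of 45 degrees (1.0 is 45 degrees), then the opening, from -1 (shut) to 1 (fully open). In form: [[dx, dy, dz, turn, jaw], ...]. A call has 1 to 8 rows; each row shifts and turns the commanded pose from where the row before left it; what a row does not reach is not made up. A row lasts 1/12 s, in which the tool goes at most 41.7 mm and 7.16 degrees, less where a joint would pass 70% of its speed; a pose out of reach is approached as far as the arm can. A call with a number of a shift or a turn outside -1 to 1 is refused whole. A call with a gripper value outside its range is refused whole. The fingers move at their own pace and stop on an object; FORCE is the grip in N (left out, the last holds). Time passes only in rows, so rows that do not move let the fingers close. It gives the time, the measured TCP pose, the force, the opening and the grip force at its end, in the units of the state.
- r.get_obs(): the state, without advancing time (a new reading comes with each control period).
- r.grab_frame(name): name is "side" or "top"; returns the picture (400x640x3 uint8, blue, green, red); there is no depth.
- r.camera_model(name): a dict with "fx", "fy", "cx", "cy" (pixels), "distortion" ([k1, k2, p1, p2, k3] as OpenCV has them; the pictures are not rectified), "R" (3x3) and "t" (3): a world point X has camera coordinates R X + t. Camera axes: x right, y down, z forward; pixel columns grow to the right and rows downward; lengths in m; the calibration is good to about 2 mm. A picture is of the moment at which its call begins. camera_model takes no time and is no camera call.
- r.hand_in(): hands the job in; it is judged then, once.
The state is a dict: "clock": time; "joints": joint angles; "qvel": joint speeds; "tau": joint torques, N m; "tcp_pos": TCP position; "orientation": TCP orientation; "contact_force": force on the tool from outside, world axes, zero at the start; "moment": the same for the moment, N m; "grip_width": finger opening in m; "gripper_force": force on a finger pad.
Only numpy, scipy, OpenCV 4.12 (cv2) and the standard library are available. Lean on these libraries where they do the work, as an engineer would, in place of code of your own. Each camera call takes 0.05 s, during which the arm holds its last target. There are 200 camera calls.

## Task

The brass music movement is packed in one of the two closed tins: lift the red-lidded tin clear of the table and set it down, then lift the green-lidded tin, to feel which is heavier, and stand the heavier tin upright, centred on the black square of the clamped wooden base, and the lighter one upright in the cork-lined tray. Sort all the little figures too, rabbits into the pink bin and mailboxes into the blue bin, and leave the glass globe, glue bottle and brush pot where they are.

Things in the scene. Friction and masses are not known exactly. Their poses are not given: they have to be found in the camera images.
- tin_red: closed square tin, 52 x 52 x 70 mm high (lid rim 54 mm wide), bare aluminium with a red lid; the lid does not come off. Origin: centre of its underside, z up, x and y square to its sides. Starts standing on the table, turned up to 0.4 rad. One of the two tins is 250 to 430 g heavier than the other (about 150 g); looks do not tell which, and it changes from start to start
- tin_green: closed square tin, 52 x 52 x 70 mm high (lid rim 54 mm wide), bare aluminium with a green lid; the lid does not come off. Origin: centre of its underside, z up, x and y square to its sides. Starts standing on the table, turned up to 0.4 rad. One of the two tins is 250 to 430 g heavier than the other (about 150 g); looks do not tell which, and it changes from start to start
- rabbit_1: pink resin rabbit fixed on a round turned wooden plinth 44 mm in diameter and 30 mm high; 74 mm high over all, 70 g, nothing above the plinth is wider than the plinth. Origin: centre of its underside, z up. Take it by the plinth, from any direction. Four to six figures (rabbits and mailboxes together) are present; an absent one reads None from the start
- rabbit_2: pink resin rabbit fixed on a round turned wooden plinth 44 mm in diameter and 30 mm high; 74 mm high over all, 70 g, nothing above the plinth is wider than the plinth. Origin: centre of its underside, z up. Take it by the plinth, from any direction. Four to six figures (rabbits and mailboxes together) are present; an absent one reads None from the start
- rabbit_3: pink resin rabbit fixed on a round turned wooden plinth 44 mm in diameter and 30 mm high; 74 mm high over all, 70 g, nothing above the plinth is wider than the plinth. Origin: centre of its underside, z up. Take it by the plinth, from any direction. Four to six figures (rabbits and mailboxes together) are present; an absent one reads None from the start
- mailbox_1: blue tin mailbox figure with a red flag, fixed on a round turned wooden plinth 44 mm in diameter and 30 mm high; 71 mm high over all, 70 g, nothing above the plinth is wider than the plinth. Origin: centre of its underside, z up. Take it by the plinth, from any direction. May be absent (None from the start)
- mailbox_2: blue tin mailbox figure with a red flag, fixed on a round turned wooden plinth 44 mm in diameter and 30 mm high; 71 mm high over all, 70 g, nothing above the plinth is wider than the plinth. Origin: centre of its underside, z up. Take it by the plinth, from any direction. May be absent (None from the start)
- mailbox_3: blue tin mailbox figure with a red flag, fixed on a round turned wooden plinth 44 mm in diameter and 30 mm high; 71 mm high over all, 70 g, nothing above the plinth is wider than the plinth. Origin: centre of its underside, z up. Take it by the plinth, from any direction. May be absent (None from the start)
- base: fixed brown wooden base block, 130 (x) x 120 (y) x 20 mm high, held down at the middle of its +x edge by a bronze toggle clamp with a red lever, 57 mm high, which lies at local x above 50 mm. Origin: centre of the block's underside
- base_seat (a point): centre of the near-black square (82 mm) on the wooden base's top, 20 mm above the table; here the heavier tin stands
- tray: fixed low wooden tray lined with cork, 125 x 125 mm, rim 18 mm high, walls and floor 5 mm thick. Origin: centre of its underside, on the table
- bin_pink: fixed open pink bin for the rabbits, 130 (x) x 190 (y) x 50 mm high, walls and floor 5 mm thick. Origin: centre of its underside, on the table
- bin_blue: fixed open blue bin for the mailboxes, 130 (x) x 190 (y) x 50 mm high, walls and floor 5 mm thick. Origin: centre of its underside, on the table
- globe: bystander: small glass globe on a dark wooden foot, 60 mm wide, 69 mm high; origin under its centre
- glue: bystander: white glue bottle, 40 mm wide, 85 mm high; origin under its centre
- brush_pot: bystander: teal pot with brushes, 56 mm wide, 135 mm high with the brushes; origin under its centre

How it is judged:
By the outcome, as a careful person would: the job done as asked, in the order asked, and still so for the second after the job is handed in, with the robot touching nothing.
Of rabbit_1, rabbit_2, rabbit_3, mailbox_1, mailbox_2, mailbox_3 only 4 to 6 are there at a start; the rules pass over those that are not, and their reading is None.
At some moment in a run one of rabbit_1, rabbit_2, rabbit_3, mailbox_1, mailbox_2, mailbox_3 may be knocked a few centimetres aside while the robot is not near it.
It also fails if it takes over 210 s, if anything falls off the work surface, if the arm or the gripper's body presses on something with over 40 N, if the wrist force passes 120 N, or if a joint passes its speed limit or range.

## Working session

There is one attempt and no reset: what is moved stays moved. The work goes in short steps, Python scripts to look and compute and a shell command to move; the robot and the scene stay as the last step left them, time stands still between calls to the robot, and variables do not carry over. Pictures are saved under pics/ and viewed, at most 14 in all, crops included, and the job is handed in when it is done.

```bash
mkdir -p pics
python3 - <<'E'
from bench import r
import cv2,numpy as np
for n in("top","side"):
    cv2.imwrite(f"pics/{n}0.png",r.grab_frame(n)); m=r.camera_model(n)
    print(n,m["fx"],m["cx"],m["cy"],m["distortion"],"C",-np.array(m["R"]).T@np.array(m["t"]),np.round(m["R"],3).tolist())
print(r.get_obs(),r.grip_point_offset)
E
```

```text
top 413.00432013983 314.7122478897365 197.99130702792593 [0.02310027 0.         0.         0.         0.        ] C [0.51079983 0.0174504  1.06490936] [[-0.001, -1.0, 0.009], [-0.999, 0.0, -0.049], [0.049, -0.009, -0.999]]
side 418.4327289132068 321.64775592352817 200.77809175879676 [-0.09963019  0.          0.          0.          0.        ] C [ 0.02439092 -0.60303167  0.75498522] [[0.734, -0.679, -0.014], [-0.455, -0.476, -0.752], [0.504, 0.559, -0.659]]
{'clock': 0.1, 'joints': array([-1.30011183,  0.47773166,  0.02237269,  1.55635686, -0.0115004 ,
        1.10930596, -0.08311482]), 'qvel': array([ 0.00010928, -0.00145788, -0.00117526,  0.00013997,  0.00085516,
       -0.00020221, -0.00019444]), 'tau': array([ 5.23297233e-03, -5.97767222e+01,  1.61427397e+00, -2.81953579e+01,
        1.29199092e-02,  5.03314252e-03, -1.69508439e-05]), 'tcp_pos': array([0.24943783, 0.62664015, 0.23041218]), 'orientation': array([-5.91441925e-01, -3.08523238e+00,  2.61279525e-03]), 'contact_force': array([ 1.19209697, -0.49950147,  0.00171489]), 'moment': array([ 0.02584058, -0.00633089, -0.03745085]), 'gripper_force': 0.0, 'grip_width': 0.08513652566577666} 0.0187
```

View pics/top0.png

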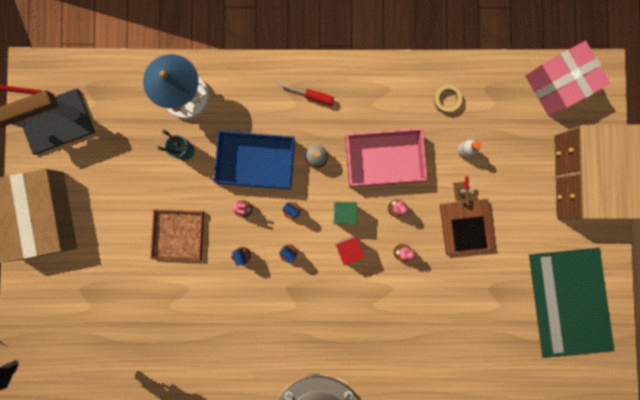

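View pics/side0.png

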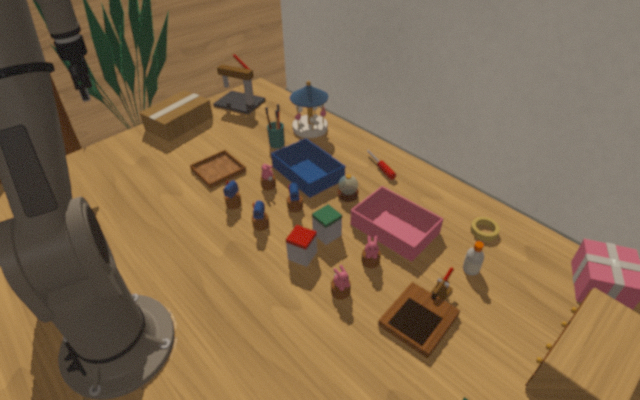

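```bash
cat > h.py <<'E'
from bench import r
import cv2,numpy as np
CAM={n:r.camera_model(n) for n in("top","side")}
def ray(n,px):
    m=CAM[n];K=np.array([[m["fx"],0,m["cx"]],[0,m["fy"],m["cy"]],[0,0,1.]])
    u=cv2.undistortPoints(np.float64(px).reshape(-1,1,2),K,np.array(m["distortion"],float)).reshape(-1,2)
    R=np.array(m["R"]);d=np.c_[u,np.ones(len(u))]@R
    return -R.T@np.array(m["t"]),d
def plane(n,px,z):
    C,d=ray(n,px);return C+d*((z-C[2])/d[:,2])[:,None]
def tri(pt,ps):
    (a,d),(b,e)=ray("top",pt),ray("side",ps);d,e=d[0],e[0]
    s=np.linalg.lstsq(np.c_[d,-e],b-a,rcond=None)[0];p,q=a+d*s[0],b+e*s[1]
    return (p+q)/2,np.linalg.norm(p-q)
H=dict(pink=((160,60,90),(176,255,255)),blue=((108,120,40),(125,255,255)),red=((0,200,90),(4,255,255)),red2=((176,190,90),(179,255,255)),
 green=((70,100,40),(88,255,255)),dark=((0,0,0),(179,255,48)),plinth=((0,70,40),(14,255,125)))
def blobs(img,c,amin=12,amax=1e5):
    hsv=cv2.cvtColor(img,cv2.COLOR_BGR2HSV);m=cv2.inRange(hsv,*map(np.array,H[c]))
    if c=="red":m|=cv2.inRange(hsv,*map(np.array,H["red2"]))
    cs,_=cv2.findContours(m,cv2.RETR_EXTERNAL,cv2.CHAIN_APPROX_NONE);out=[]
    for k in cs:
        a=cv2.contourArea(k)
        if amin<a<amax:
            M=cv2.moments(k);out.append((M["m10"]/M["m00"],M["m01"]/M["m00"],a,cv2.minAreaRect(k)))
    return out
E
python3 - <<'E'
from h import *
for n in("top","side"):
    i=cv2.imread(f"pics/{n}0.png")
    for c in("pink","blue","red","green","dark","plinth"):
        print(n,c,[(round(b[0],1),round(b[1],1),int(b[2])) for b in blobs(i,c) if (n=="top" and 120<b[0]<500 and b[1]<300) or (n=="side" and 170<b[0]<500 and 130<b[1]<360)])
i=cv2.imread("pics/top0.png");j=cv2.imread("pics/side0.png")
a=cv2.resize(i[120:290,130:510],None,fx=2.1,fy=2.1,interpolation=cv2.INTER_CUBIC);cv2.imwrite("pics/topc.png",a)
E
```

```text
top pink []
top blue [(237.2, 256.2, 36), (287.0, 254.1, 76), (288.6, 208.8, 41), (252.3, 159.2, 2897)]
top red [(350.2, 250.7, 357), (319.3, 97.0, 176)]
top green [(184.3, 142.0, 18)]
top dark [(244.0, 257.3, 12), (469.0, 233.5, 880), (188.4, 152.3, 87), (173.0, 146.4, 129), (226.8, 150.4, 143)]
top plinth [(410.3, 259.2, 34), (254.0, 261.6, 246), (295.7, 255.2, 85), (364.6, 248.6, 164), (258.5, 221.0, 14), (178.4, 235.8, 2475), (403.8, 214.7, 77), (296.6, 212.6, 26), (248.3, 211.4, 77), (473.2, 232.8, 1608), (254.0, 189.7, 105), (465.2, 198.3, 236), (295.7, 191.9, 46), (391.9, 186.1, 274), (299.1, 173.4, 33), (480.1, 161.0, 50), (317.3, 165.6, 158), (199.6, 156.6, 56), (295.4, 149.2, 21), (426.7, 150.3, 13), (172.5, 137.7, 28), (236.3, 127.6, 34), (457.9, 112.3, 13), (241.2, 110.6, 25), (217.7, 114.3, 91), (322.4, 102.2, 107), (378.7, 25.1, 26360)]
side pink [(390.5, 244.0, 14), (372.7, 242.6, 38), (435.2, 224.9, 15), (398.7, 228.2, 792)]
side blue [(258.2, 206.1, 25), (230.6, 184.3, 12), (296.2, 184.9, 15), (306.4, 180.3, 14), (329.3, 172.7, 28), (308.3, 162.4, 37), (282.7, 161.8, 25)]
side red [(301.0, 236.4, 325), (386.1, 168.7, 61)]
side green []
side dark [(415.4, 321.2, 1084)]
side plinth [(420.4, 323.5, 2473), (339.5, 291.5, 153), (477.4, 250.0, 23), (387.3, 255.2, 303), (301.7, 243.1, 82), (358.7, 228.6, 39), (261.0, 222.6, 135), (295.2, 204.7, 128), (233.0, 201.6, 135), (347.0, 196.0, 147), (385.9, 172.8, 85), (268.5, 181.9, 139), (217.8, 168.8, 1031)]
```

View pics/topc.png

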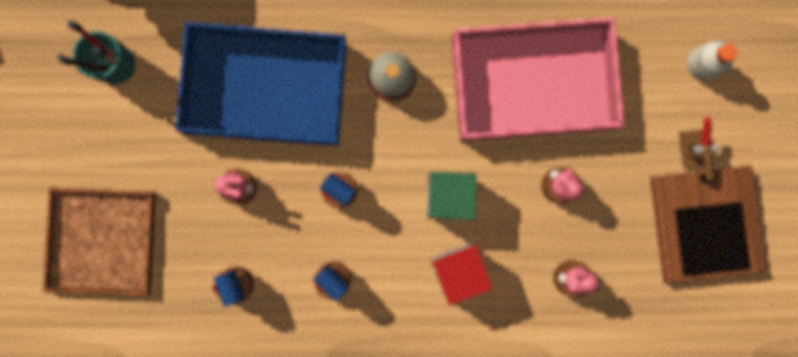

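Run:
```python
from h import *
for n,ps in dict(top=[(398,207),(404,253),(242,209),(291,210),(289,254),(239,257),(345,213),(350,251),(387,163),(255,163),(178,236),(362,142),(413,130)],
 side=[(267,172),(371,247),(341,278),(230,188),(259,209),(294,190),(326,215),(301,236),(405,225),(217,168),(310,175),(233,201)]).items():
    h=cv2.cvtColor(cv2.imread(f"pics/{n}0.png"),cv2.COLOR_BGR2HSV)
    print(n,[(p,h[p[1],p[0]].tolist()) for p in ps])
```

```text
top [((398, 207), [177, 124, 206]), ((404, 253), [177, 118, 229]), ((242, 209), [177, 136, 135]), ((291, 210), [108, 165, 119]), ((289, 254), [105, 169, 98]), ((239, 257), [108, 167, 101]), ((345, 213), [67, 115, 109]), ((350, 251), [1, 204, 179]), ((387, 163), [177, 118, 229]), ((255, 163), [108, 169, 118]), ((178, 236), [12, 145, 164]), ((362, 142), [176, 132, 122]), ((413, 130), [179, 123, 174])]
side [((267, 172), [176, 120, 121]), ((371, 247), [176, 119, 124]), ((341, 278), [178, 119, 122]), ((230, 188), [113, 103, 82]), ((259, 209), [107, 136, 101]), ((294, 190), [108, 152, 114]), ((326, 215), [64, 94, 109]), ((301, 236), [3, 217, 167]), ((405, 225), [176, 112, 191]), ((217, 168), [13, 139, 154]), ((310, 175), [108, 162, 124]), ((233, 201), [14, 168, 76])]
```

```bash
cat >> h.py <<'E'
H.update(pink=((170,60,70),(179,170,255)),blue=((98,80,45),(120,255,255)),green=((55,70,60),(78,255,255)),plinth=((0,110,40),(18,255,110)),
 wood=((0,90,30),(12,255,150)),dark=((0,0,0),(179,255,50)),cork=((8,60,100),(14,255,255)))
def near(img,c,p,tol=30,amin=12):
    b=[q for q in blobs(img,c,amin) if np.hypot(q[0]-p[0],q[1]-p[1])<tol]
    return max(b,key=lambda q:q[2]) if b else None
def grab():
    return r.grab_frame("top"),r.grab_frame("side")
E
python3 - <<'E'
from h import *
T,S=cv2.imread("pics/top0.png"),cv2.imread("pics/side0.png")
def go(name,c,pt,ps,tol=12):
    a,b=near(T,c,pt,tol),near(S,c,ps,tol)
    if not a or not b: print(name,a and a[:3],b and b[:3]);return
    X,e=tri(a[:2],b[:2]);print(name,np.round(X,4),"err",round(e,4),"areas",a[2],b[2],np.round(a[:2],1),np.round(b[:2],1))
    return a,b,X
for n,pt,ps in(("r_a",(242,209),(267,172)),("r_b",(398,207),(371,247)),("r_c",(404,253),(341,275))):go(n,"pink",pt,ps)
for n,pt,ps in(("m_a",(240,257),(231,188)),("m_b",(291,210),(294,190)),("m_c",(289,254),(259,209))):go(n,"blue",pt,ps)
for n,c,pt,ps in(("red","red",(350,251),(301,236)),("green","green",(345,213),(326,215)),("seat","dark",(469,234),(415,321)),("tray","cork",(178,236),(217,168)),("pinkbin","pink",(387,160),(398,225)),("bluebin","blue",(255,160),(308,170))):
    o=go(n,c,pt,ps,15)
    if o is None: continue
    z=dict(red=.07,green=.07,seat=.02,tray=.005,pinkbin=.05,bluebin=.05)[n]
    P=plane("top",cv2.boxPoints(o[0][3]),z);print("   box centre",P.mean(0).round(4),"sides",[np.linalg.norm(P[i]-P[i-1]).round(4) for i in(1,2)],"ang deg",np.degrees(np.arctan2(*(P[1]-P[0])[[1,0]])).round(1))
for p in((233,201),(268,182),(261,222),(295,204),(372,260),(340,292)):
    b=near(S,"plinth",p,10)
    if b: print("plinth side",np.round(b[:3],1),plane("side",b[:2],.015).round(4))
    else: print(p,"none")
E
```

```text
r_a [0.5351 0.1912 0.0526] err 0.0002 areas 103.5 71.5 [240.  208.2] [266.1 171.3]
r_b (399.8445440956651, 208.15994020926755, 111.5) None
r_c [ 0.4243 -0.2164  0.0467] err 0.0009 areas 114.0 163.5 [406.2 253.5] [341.2 279.4]
m_a [0.4184 0.191  0.0659] err 0.001 areas 105.0 51.5 [238.5 256.9] [230.5 186. ]
m_b (290.9084628670121, 210.0034542314335, 96.5) None
m_c [0.4236 0.0735 0.065 ] err 0.0012 areas 109.0 61.5 [287.6 254.6] [258.6 207. ]
red [ 0.4329 -0.0771  0.0671] err 0.0011 areas 357.0 325.5 [350.2 250.7] [301.  236.4]
   box centre [ 0.4327 -0.0767  0.07  ] sides [np.float64(0.0491), np.float64(0.0481)] ang deg -70.2
green [ 0.5235 -0.0654  0.0668] err 0.0013 areas 383.5 284.0 [345.1 213. ] [326.4 215.2]
   box centre [ 0.523  -0.0644  0.07  ] sides [np.float64(0.0483), np.float64(0.0482)] ang deg -90.0
seat [ 0.4722 -0.3813  0.0204] err 0.0011 areas 886.5 1114.5 [469.  233.5] [415.3 321.2]
   box centre [ 0.4721 -0.3809  0.02  ] sides [np.float64(0.078), np.float64(0.0783)] ang deg -82.6
tray [0.4687 0.3614 0.0043] err 0.0013 areas 2469.0 682.5 [175.7 235. ] [216.6 168.9]
   box centre [0.468  0.3613 0.005 ] sides [np.float64(0.1345), np.float64(0.129)] ang deg -2.9
pinkbin [ 0.6632 -0.1712  0.0193] err 0.0045 areas 3808.5 3791.5 [385.7 157.5] [394.8 223.7]
   box centre [ 0.6609 -0.1677  0.05  ] sides [np.float64(0.192), np.float64(0.1286)] ang deg -85.8
bluebin [0.6604 0.163  0.0156] err 0.0015 areas 3839.5 2401.5 [253.7 159.6] [307.3 167.6]
   box centre [0.6553 0.1586 0.05  ] sides [np.float64(0.1293), np.float64(0.1902)] ang deg -4.2
plinth side [233.2 208.7 314. ] [[0.3998 0.1634 0.015 ]]
plinth side [271.6 185.8 316. ] [[0.5328 0.169  0.015 ]]
plinth side [261.1 231.2 321. ] [[0.4038 0.0447 0.015 ]]
(295, 204) none
(372, 260) none
(340, 292) none
```

```bash
python3 -m crank '[[0.08,-0.19,0,0.115,1],[0.08,-0.19,0,0.115,1],[0.08,-0.19,0,0.115,1],[0.08,-0.19,0,0.115,1],[0.08,-0.19,0,0.115,1],[0.08,-0.19,0,0.115,1],[0.08,-0.19,0,0.115,1],[0.08,-0.19,0,0.115,1]]' 40; python3 -m crank '[[0.03,-0.2,0,0,1],[0.03,-0.2,0,0,1],[0.03,-0.2,0,0,1],[0.03,-0.2,0,0,1],[0.03,-0.2,0,0,1],[0.03,-0.2,0,0,1],[0.03,-0.2,0,0,1],[0.03,-0.2,0,0,1]]'
```

```text
clock: 0.77
tcp_pos: [0.3778, 0.321, 0.2311]
orientation: [0.544, -3.094, 0.0]
contact_force: [1.0, 0.7, 0.1]
grip_width: 0.0848
gripper_force: 0.0
clock: 1.43
tcp_pos: [0.4252, 0.0011, 0.2313]
orientation: [-0.537, 3.095, 0.0]
contact_force: [0.8, -0.6, 0.6]
grip_width: 0.0852
gripper_force: 0.0
```

```bash
python3 -m crank '[[0.02,-0.195,0,0,1],[0.02,-0.195,0,0,1],[0,0,-0.2,0,1],[0,0,-0.2,0,1],[0,0,-0.2,0,1],[0,0,-0.2,0,1],[0,0,-0.2,0,1],[0,0,-0.065,0,1]]'; python3 -m crank '[[0,0,0,0,-1],[0,0,0,0,-1],[0,0,0,0,-1],[0,0,0,0,-1],[0,0,0,0,-1],[0,0,0,0,-1]]' 40;  python3 -m crank '[[0,0,0.1,0,-1],[0,0,0.15,0,-1],[0,0,0.15,0,-1],[0,0,0,0,-1],[0,0,0,0,-1],[0,0,0,0,-1],[0,0,0,0,-1],[0,0,0,0,-1]]'; python3 -c "
from bench import r;o=r.get_obs();print(o['tau'].round(2),o['contact_force'],o['moment'])"
```

```text
clock: 2.1
tcp_pos: [0.4303, -0.0746, 0.0138]
orientation: [0.537, -3.088, -0.001]
contact_force: [0.0, -0.0, -0.2]
grip_width: 0.0854
gripper_force: 0.0
clock: 2.6
tcp_pos: [0.4344, -0.0747, 0.0194]
orientation: [-0.537, 3.093, -0.0]
contact_force: [-1.1, 1.1, 5.8]
grip_width: 0.0513
gripper_force: 43.6
clock: 3.27
tcp_pos: [0.4326, -0.0748, 0.0972]
orientation: [0.537, -3.093, -0.0]
contact_force: [-0.4, 0.6, -4.3]
grip_width: 0.0518
gripper_force: 49.5
[-7.000e-02 -3.821e+01  3.530e+00 -1.939e+01  1.000e-02  1.000e-02
  0.000e+00] [-0.35369885  0.57725931 -4.34166536] [ 0.00807125 -0.02905343  0.01872085]
```

```bash
python3 -m crank '[[0,0,-0.15,0,-1],[0,0,-0.15,0,-1],[0,0,-0.06,0,-1],[0,0,-0.03,0,-1],[0,0,0,0,-1],[0,0,0,0,1],[0,0,0,0,1],[0,0,0,0,1]]'; python3 -m crank '[[0,0,0,0,1],[0,0,0.2,0,1],[0,0,0.2,0,1],[0,0,0.2,0,1],[0.15,0.02,0,-0.15,1],[0.15,0.02,0,-0.15,1],[0.15,0.01,0,-0.14,1],[0,0,0,0,1]]'; python3 -c "
from h import *
t,s=grab();cv2.imwrite('pics/t1.png',t);cv2.imwrite('pics/s1.png',s)
for c in('red','green'):
  print(c,[np.round(b[:3],1) for b in blobs(s,c,100)],[np.round(b[:3],1) for b in blobs(t,c,100)])"
```

```text
clock: 3.93
tcp_pos: [0.4343, -0.075, 0.0206]
orientation: [-0.537, 3.094, -0.0]
contact_force: [0.0, 0.8, -0.2]
grip_width: 0.0843
gripper_force: 0.0
clock: 4.6
tcp_pos: [0.5299, -0.0632, 0.1418]
orientation: [0.006, 3.134, -0.001]
contact_force: [1.5, 0.6, 0.5]
grip_width: 0.0859
gripper_force: 0.0
red [array([300.3, 236.7, 325.5])] [array([319.4,  97.2, 175. ])]
green [array([326.6, 215.2, 285.5]), array([124.3,  60.9, 289.5])] [array([ 571. ,  302.3, 6936.5])]
```

```bash
python3 -m crank '[[-0.01,-0.005,-0.2,0,1],[-0.01,-0.005,-0.2,0,1],[0,0,-0.15,0,1],[0,0,-0.06,0,1],[0,0,0,0,1]]'; python3 -m crank '[[0,0,0,0,-1],[0,0,0,0,-1],[0,0,0,0,-1],[0,0,0,0,-1],[0,0,0,0,-1],[0,0,0,0,-1]]' 40;  python3 -m crank '[[0,0,0.1,0,-1],[0,0,0.15,0,-1],[0,0,0.15,0,-1],[0,0,0.15,0,-1],[0,0,0.1,0,-1],[0,0,0,0,-1],[0,0,0,0,-1],[0,0,0,0,-1]]'; python3 -c "
from h import *
t,s=grab();o=r.get_obs();print(o['contact_force'],o['clock'])
cs,_=cv2.findContours(cv2.inRange(cv2.cvtColor(t,cv2.COLOR_BGR2HSV),(8,60,100),(14,255,255)),0,2)
c=cv2.cvtColor(t,cv2.COLOR_BGR2HSV)[205:270,145:210];m=cv2.inRange(c,(0,120,0),(12,255,125))
ys,xs=np.nonzero(m);print('tray rim',xs.min()+145,xs.max()+145,ys.min()+205,ys.max()+205)
print(plane('top',[(178.1,235.7)],.018))"
```

```text
clock: 5.12
tcp_pos: [0.5164, -0.067, 0.0161]
orientation: [-0.003, -3.135, -0.0]
contact_force: [-0.7, -0.3, 1.4]
grip_width: 0.0852
gripper_force: 0.0
clock: 5.62
tcp_pos: [0.5211, -0.0668, 0.0204]
orientation: [0.003, 3.138, 0.001]
contact_force: [-0.2, 1.0, 5.1]
grip_width: 0.0517
gripper_force: 42.5
clock: 6.28
tcp_pos: [0.5192, -0.0665, 0.1483]
orientation: [-0.002, -3.142, -0.001]
contact_force: [-0.4, -0.0, -2.1]
grip_width: 0.0517
gripper_force: 42.4
[ 0.07364135 -0.13601715 -0.96963678] 6.3833
tray rim 152 203 211 261
[[0.4669282 0.3513763 0.018    ]]
```

```bash
python3 -m crank '[[-0.025,0.19,0,0,-1],[-0.025,0.19,0,0,-1],[-0.025,0.19,0,0,-1],[-0.025,0.19,0,0,-1],[-0.025,0.19,0,0,-1],[-0.025,0.19,0,0,-1],[-0.025,0.19,0,0,-1],[-0.025,0.19,0,0,-1]]';python3 -m crank '[[-0.025,0.19,0,0,-1],[-0.025,0.19,0,0,-1],[-0.03,0.185,0,0,-1],[0,0,-0.15,0,-1],[0,0,-0.15,0,-1],[0,0,-0.15,0,-1],[0,0,0,0,-1],[0,0,0,0,-1]]'; python3 -c "
from h import *
s=r.grab_frame('side');cv2.imwrite('pics/s2.png',cv2.resize(s[100:260,140:380],None,fx=3,fy=3))
b=near(s,'green',(220,150),40,100);print(b[:3]);print(plane('side',[b[:2]],.067+.038))"
```

```text
clock: 7.05
tcp_pos: [0.4784, 0.2385, 0.1472]
orientation: [-0.003, -3.14, 0.002]
contact_force: [1.2, 0.6, -1.2]
grip_width: 0.0518
gripper_force: 43.0
clock: 7.72
tcp_pos: [0.4623, 0.3487, 0.0564]
orientation: [-0.003, -3.138, 0.006]
contact_force: [-0.5, -0.1, -0.1]
grip_width: 0.052
gripper_force: 43.6Traceback (most recent call last):
  File "<string>", line 4, in <module>
    b=near(s,'green',(220,150),40,100);print(b[:3]);print(plane('side',[b[:2]],.067+.038))
                                             ~^^^^
TypeError: 'NoneType' object is not subscriptable
```

View pics/s2.png

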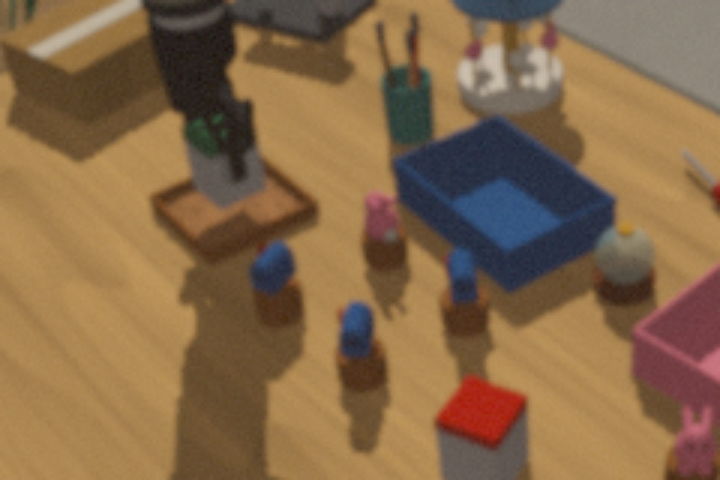

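```bash
python3 -m crank '[[0,0,-0.1,0,-1],[0,0,-0.04,0,-1],[0,0,-0.02,0,-1],[0,0,0,0,-1],[0,0,0,0,-1]]';python3 -m crank '[[0,0,0,0,0.6],[0,0,0,0,0.6],[0,0,0,0,0.6],[0,0,0,0,0.6],[0,0,0.2,0,0.6],[0,0,0.2,0,0.6],[0,0,0.2,0,0.6],[0,0,0.2,0,0.6]]'; python3 -m crank '[[-0.02,-0.19,0,0.11,1],[-0.02,-0.19,0,0.11,1],[-0.02,-0.19,0,0.11,1],[-0.02,-0.19,0,0.11,1],[0,-0.2,0,0,1],[0,-0.2,0,0,1],[0,-0.2,0,0,1],[0,-0.2,0,0,1]]'; python3 -c "
from h import *
t,s=grab()
a=near(t,'green',(175,233),20,100);b=near(s,'green',(205,145),25,60);print(a and a[:3],b and b[:3])
if a and b: print(tri(a[:2],b[:2]),plane('top',cv2.boxPoints(a[3]),.075))
a=near(t,'red',(350,251),10,200);b=near(s,'red',(300,236),10,200);print(a and plane('top',[a[:2]],.07),plane('side',[b[:2]],.067))
"
```

```text
clock: 8.18
tcp_pos: [0.4641, 0.3504, 0.0272]
orientation: [0.003, 3.141, 0.001]
contact_force: [0.2, 0.2, -0.4]
grip_width: 0.0518
gripper_force: 43.8
clock: 8.85
tcp_pos: [0.4634, 0.3498, 0.1882]
orientation: [-0.003, -3.141, 0.001]
contact_force: [0.4, 0.6, -0.1]
grip_width: 0.068
gripper_force: 0.0
clock: 9.52
tcp_pos: [0.4472, 0.0363, 0.1867]
orientation: [-0.537, 3.094, 0.001]
contact_force: [1.8, -0.6, 0.1]
grip_width: 0.0854
gripper_force: 0.0
(172.35549979088245, 236.5491426181514, 398.5) (214.40217391304347, 152.30676328502415, 138.0)
(array([0.46723331, 0.34750786, 0.07255672]), np.float64(8.669093392620596e-07)) [[0.49238126 0.37152281 0.075     ]
 [0.49228659 0.32200673 0.075     ]
 [0.44257207 0.32120669 0.075     ]
 [0.44272803 0.3705925  0.075     ]]
[[ 0.43045394 -0.07685409  0.07      ]] [[ 0.43158323 -0.07633836  0.067     ]]
```

```bash
python3 -m crank '[[-0.025,-0.19,0,0,1],[-0.025,-0.19,0,0,1],[-0.025,-0.185,0,0,1],[0,0,-0.2,0,1],[0,0,-0.2,0,1],[0,0,-0.2,0,1],[0,0,-0.15,0,1],[0,0,-0.09,0,1]]'; python3 -m crank '[[0,0,0,0,1],[0,0,0,0,-1],[0,0,0,0,-1],[0,0,0,0,-1],[0,0,0,0,-1],[0,0,0,0,-1],[0,0,0,0,-1]]' 60;  python3 -m crank '[[0,0,0.1,0,-1],[0,0,0.15,0,-1],[0,0,0.15,0,-1],[0,0,0.15,0,-1],[0,0,0.1,0,-1],[0,0,0,0,-1],[0,0,0,0,-1],[0,0,0,0,-1]]'; python3 -m crank '[[0.025,-0.19,0,-0.035,-1],[0.025,-0.19,0,-0.035,-1],[0.025,-0.19,0,-0.035,-1],[0.025,-0.19,0,-0.035,-1],[0.025,-0.19,0,-0.035,-1],[0.025,-0.19,0,-0.035,-1],[0.025,-0.19,0,-0.03,-1],[0.025,-0.19,0,-0.03,-1]]';python3 -m crank '[[0,0,0,0,-1],[0,0,0,0,-1],[0,0,-0.1,0,-1],[0,0,-0.1,0,-1],[0,0,0,0,-1],[0,0,0,0,-1]]'; python3 -c "
from h import *
o=r.get_obs();print(o['tcp_pos'],o['contact_force'],o['orientation'])
s=r.grab_frame('side');cv2.imwrite('pics/s3.png',cv2.resize(s[170:370,320:560],None,fx=3,fy=3))"
```

```text
clock: 10.28
tcp_pos: [0.4311, -0.0744, 0.0155]
orientation: [0.537, -3.092, -0.001]
contact_force: [-0.7, 0.6, -0.3]
grip_width: 0.0852
gripper_force: 0.0
clock: 10.87
tcp_pos: [0.434, -0.0747, 0.0199]
orientation: [-0.537, 3.092, -0.0]
contact_force: [-0.6, 1.1, 8.4]
grip_width: 0.0514
gripper_force: 63.3
clock: 11.53
tcp_pos: [0.4317, -0.0744, 0.1477]
orientation: [0.538, -3.094, -0.001]
contact_force: [0.2, 0.4, -4.6]
grip_width: 0.0512
gripper_force: 65.8
clock: 12.2
tcp_pos: [0.4714, -0.3798, 0.1456]
orientation: [0.205, -3.131, -0.004]
contact_force: [0.6, 1.0, -4.2]
grip_width: 0.0512
gripper_force: 66.5
clock: 12.7
tcp_pos: [0.4714, -0.3766, 0.1063]
orientation: [0.208, -3.131, -0.006]
contact_force: [0.8, 0.2, -4.0]
grip_width: 0.0516
gripper_force: 68.0
[ 0.47144943 -0.37656059  0.10630411] [ 0.77835566  0.23172792 -4.01612284] [ 0.2083742  -3.13067253 -0.00551948]
```

View pics/s3.png

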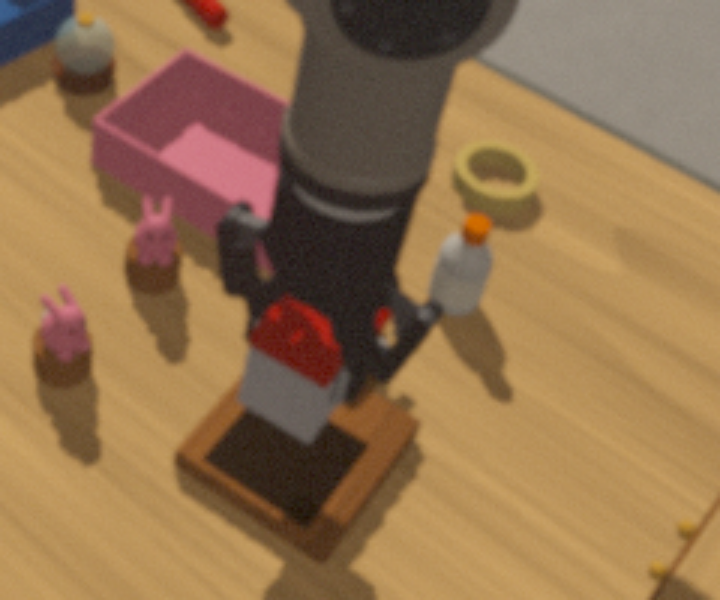

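```bash
python3 -m crank '[[0.005,-0.02,-0.12,0,-1],[0,0,-0.1,0,-1],[0,0,-0.06,0,-1],[0,0,-0.02,0,-1],[0,0,0,0,-1],[0,0,0,0,-1]]'; python3 -m crank '[[0,0,-0.015,0,-1],[0,0,-0.01,0,-1],[0,0,0,0,-1],[0,0,0,0,-1]]'
```

```text
clock: 13.25
tcp_pos: [0.4741, -0.3832, 0.0493]
orientation: [-0.207, 3.134, -0.001]
contact_force: [-0.1, 0.6, -3.6]
grip_width: 0.0513
gripper_force: 69.5
clock: 13.58
tcp_pos: [0.4737, -0.3829, 0.0436]
orientation: [-0.207, 3.135, -0.0]
contact_force: [-0.0, 0.6, -4.2]
grip_width: 0.0513
gripper_force: 69.5
```

```bash
python3 -m crank '[[-0.005,0.01,-0.012,0,-1],[0,0,-0.007,0,-1],[0,0,0,0,-1],[0,0,0,0,-1]]'; python3 -m crank '[[0,0,0,0,0.6],[0,0,0,0,0.6],[0,0,0,0,0.6],[0,0,0,0,0.6],[0,0,0.2,0,0.6],[0,0,0.2,0,0.6],[0,0,0.2,0,0.6],[0,0.2,0,0,0.6]]'; python3 -m crank '[[0,0.2,0,0,1],[0,0.2,0,0,1],[0,0.2,0,0,1],[0,0.2,0,0,1],[0,0.2,0,0,1],[0,0.2,0,0,1],[0,0,0,0,1]]'
python3 - <<'E'
from h import *
t,s=grab();cv2.imwrite("pics/t4.png",t);cv2.imwrite("pics/s4.png",s)
a=near(t,'red',(469,234),25,200);b=near(s,'red',(415,300),40,100);print(tri(a[:2],b[:2]))
P=plane('top',cv2.boxPoints(a[3]),.09);print(P.mean(0),np.degrees(np.arctan2(*(P[1]-P[0])[[1,0]])))
for n,i in(("top",t),("side",s)):
  for c in("pink","blue"):print(n,c,[np.round(b[:3],1).tolist() for b in blobs(i,c,12,400) if 120<b[0]<500 and b[1]<330])
E
```

```text
clock: 13.92
tcp_pos: [0.4726, -0.3806, 0.0401]
orientation: [-0.207, 3.135, 0.001]
contact_force: [-2.3, 3.7, 5.8]
grip_width: 0.0512
gripper_force: 70.3
clock: 14.58
tcp_pos: [0.4745, -0.3517, 0.1681]
orientation: [-0.191, 3.125, -0.022]
contact_force: [2.6, -1.7, 1.3]
grip_width: 0.0679
gripper_force: 0.0
clock: 15.17
tcp_pos: [0.473, -0.0921, 0.159]
orientation: [0.224, -3.133, -0.006]
contact_force: [0.5, -0.4, -0.5]
grip_width: 0.0851
gripper_force: 0.0
(array([ 0.46865553, -0.38218122,  0.08859726]), np.float64(0.0015751235619535942))
[ 0.46851012 -0.38110429  0.09      ] -81.4641061735287
top pink [[239.8, 208.1, 105.0], [399.8, 208.1, 109.5]]
top blue [[238.6, 257.0, 106.5], [287.6, 254.6, 108.0], [290.8, 210.0, 94.5]]
side pink [[341.2, 279.3, 150.5], [266.2, 171.5, 69.0]]
side blue [[258.6, 207.3, 64.5], [230.2, 186.4, 61.0], [312.8, 184.1, 270.0], [301.0, 163.4, 19.0], [292.9, 97.5, 16.0]]
```

```bash
cat > go.py <<'E'
import sys
from h import *
x,y,z,a=map(float,sys.argv[1:5]);o=r.get_obs();p=o["tcp_pos"];v=o["orientation"]
yaw=np.degrees(2*np.arctan2(v[1],v[0]))-90
print("need units",((np.array([x,y,z])-p)/.2).round(3),"turn",round(((a-yaw+90)%180-90)/45,3),"clock",round(o["clock"],1))
E
python3 -m crank '[[-0.017,-0.044,0,-0.15,1],[-0.017,-0.044,0,-0.15,1],[-0.017,-0.044,0,-0.15,1],[-0.017,-0.044,0,-0.15,1],[-0.017,-0.044,0,-0.15,1],[-0.017,-0.044,0,-0.15,1],[-0.017,-0.044,0,-0.15,1]]'; python3 -m crank '[[-0.017,-0.044,0,-0.15,1],[-0.017,-0.044,0,-0.15,1],[-0.017,-0.044,0,-0.15,1],[-0.017,-0.044,0,-0.15,1],[-0.017,-0.044,0,-0.15,1],[-0.017,-0.044,0,-0.15,1],[-0.017,-0.044,0,-0.15,1],[0,0,0,0,1]]'; python3 go.py .4243 -.2164 .006 4
python3 -c "
from h import *
print(plane('top',[(399.8,208.1),(239.8,208.1)],.05),plane('top',[(290.8,210)],.066))"
```

```text
clock: 15.85
tcp_pos: [0.4483, -0.165, 0.1598]
orientation: [1.08, 2.949, -0.001]
contact_force: [0.5, -0.0, 0.0]
grip_width: 0.0852
gripper_force: 0.0
clock: 16.52
tcp_pos: [0.4237, -0.2275, 0.1599]
orientation: [2.171, 2.268, -0.003]
contact_force: [-0.3, 0.3, 0.8]
grip_width: 0.0854
gripper_force: 0.0
need units [ 0.003  0.055 -0.769] turn 0.033 clock 16.5
[[ 0.53520647 -0.2009305   0.05      ]
 [ 0.53538021  0.19201719  0.05      ]] [[0.53032845 0.06629308 0.066     ]]
```

```bash
python3 -m crank '[[0,0.055,-0.15,0.03,1],[0,0,-0.2,0,1],[0,0,-0.17,0,1],[0,0,-0.12,0,1],[0,0,-0.08,0,1],[0,0,-0.04,0,1],[0,0,-0.01,0,1],[0,0,0,0,1]]'; python3 -m crank '[[0,0,0,0,-1],[0,0,0,0,-1],[0,0,0,0,-1],[0,0,0,0,-1],[0,0,0,0,-1],[0,0,0,0,-1],[0,0,0,0,-1]]' 30; python3 -m crank '[[0,0,0.1,0,-1],[0,0,0.2,0,-1],[0,0,0.2,0,-1],[0,0,0.1,0,-1],[0,0,0,0,-1],[0,0,0,0,-1]]'; python3 go.py .665 -.223 .02 4.2; python3 -c "
from h import *
s=r.grab_frame('side');cv2.imwrite('pics/s5.png',cv2.resize(s[150:350,230:480],None,fx=3,fy=3))"
```

```text
clock: 17.18
tcp_pos: [0.4251, -0.2137, 0.0057]
orientation: [2.134, 2.305, -0.0]
contact_force: [-0.7, -0.6, -0.1]
grip_width: 0.0856
gripper_force: 0.0
clock: 17.77
tcp_pos: [0.4256, -0.2131, 0.0064]
orientation: [2.134, 2.305, 0.002]
contact_force: [-0.8, 1.5, 7.5]
grip_width: 0.0429
gripper_force: 29.5
clock: 18.27
tcp_pos: [0.4259, -0.2127, 0.1264]
orientation: [2.132, 2.305, 0.003]
contact_force: [-0.4, -0.0, 0.4]
grip_width: 0.0433
gripper_force: 31.3
need units [ 1.195 -0.052 -0.532] turn -0.006 clock 18.3
```

View pics/s5.png

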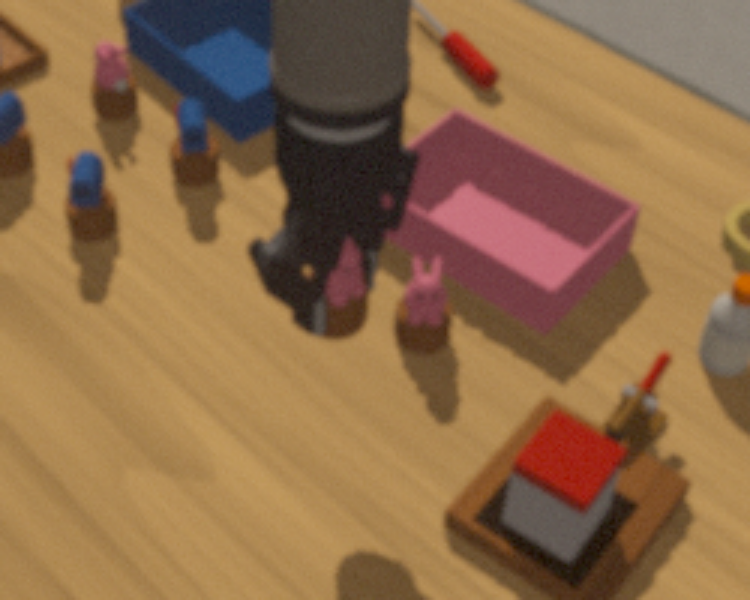

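```bash
python3 -m crank '[[0.17,-0.008,0.01,0,-1],[0.17,-0.008,0.01,0,-1],[0.17,-0.008,0,0,-1],[0.17,-0.008,0,0,-1],[0.17,-0.008,0,0,-1],[0.17,-0.008,0,0,-1],[0.17,-0.004,0,0,-1],[0,0,0,0,-1]]'; python3 -m crank '[[0,0,-0.1,0,-1],[0,0,-0.15,0,-1],[0,0,-0.15,0,-1],[0,0,-0.1,0,-1],[0,0,-0.05,0,-1],[0,0,0,0,-1]]'; python3 go.py .665 -.223 .014 4.2
```

```text
clock: 18.98
tcp_pos: [0.6684, -0.2211, 0.1264]
orientation: [2.128, 2.311, 0.001]
contact_force: [0.7, 1.7, -1.4]
grip_width: 0.0426
gripper_force: 31.3
clock: 19.48
tcp_pos: [0.6603, -0.2224, 0.0152]
orientation: [-2.131, -2.3, 0.004]
contact_force: [-0.6, -0.1, -0.9]
grip_width: 0.0433
gripper_force: 31.3
need units [ 0.023 -0.003 -0.006] turn -0.004 clock 19.5
```

```bash
python3 -m crank '[[0,0,0,0,0.5],[0,0,0,0,0.5],[0,0,0,0,0.5],[0,0,0.1,0,0.5],[0,0,0.2,0,0.5],[0,0,0.2,0,0.5],[0,0,0.15,0,0.5],[0,0,0,0,0.5]]'; python3 -m crank '[[-0.155,0.027,0,0,0.5],[-0.155,0.027,0,0,0.5],[-0.155,0.027,0,0,0.5],[-0.155,0.027,0,0,0.5],[0,0,0,0,0.5],[0,0,0,0,0.5]]'; python3 go.py .535 -.201 .006 4.2
python3 - <<'E'
from h import *
t,s=grab();cv2.imwrite('pics/s6.png',s)
for n,i in(("top",t),("side",s)):
  for c in("pink","blue"):print(n,c,[np.round(b[:3],1).tolist() for b in blobs(i,c,12,400) if 120<b[0]<500 and b[1]<330])
print([np.round(b[:3],1) for b in blobs(s,'plinth',100,500)])
E
```

```text
clock: 20.15
tcp_pos: [0.6666, -0.2262, 0.1585]
orientation: [2.127, 2.296, 0.008]
contact_force: [1.4, -0.4, -0.1]
grip_width: 0.064
gripper_force: 0.0
clock: 20.65
tcp_pos: [0.538, -0.2017, 0.1505]
orientation: [2.136, 2.303, 0.004]
contact_force: [1.1, 0.4, 0.4]
grip_width: 0.0639
gripper_force: 0.0
need units [-0.015  0.003 -0.722] turn -0.002 clock 20.6
top pink [[239.8, 208.1, 103.0], [399.9, 208.2, 110.0]]
top blue [[238.7, 257.0, 108.5], [287.6, 254.6, 108.0], [290.9, 210.0, 95.0]]
side pink [[266.1, 171.6, 68.0]]
side blue [[258.6, 207.0, 60.5], [230.0, 186.5, 62.5], [308.9, 96.4, 296.0]]
[array([136. , 391.7, 190.5]), array([478.9, 285.7, 244.5]), array([372.9, 269.8, 375.5]), array([411.7, 237.1, 105. ]), array([260.8, 228.6, 236.5]), array([233.1, 208.6, 297.5]), array([268.3, 188.6, 214. ]), array([323.5, 143.2, 165. ]), array([240.7, 117.8, 322. ]), array([235.5,  73.7, 217.5])]
```

```bash
python3 -m crank '[[-0.01,0,-0.12,0,0.5],[0,0,-0.19,0,0.5],[0,0,-0.16,0,0.5],[0,0,-0.11,0,0.5],[0,0,-0.08,0,0.5],[0,0,-0.05,0,0.5],[0,0,-0.015,0,0.5],[0,0,0,0,0.5]]'; python3 -m crank '[[0,0,0,0,-1],[0,0,0,0,-1],[0,0,0,0,-1],[0,0,0,0,-1],[0,0,0,0,-1],[0,0,0,0,-1]]' 30; python3 -m crank '[[0,0,0.1,0,-1],[0,0,0.2,0,-1],[0,0,0.2,0,-1],[0,0,0.15,0,-1],[0,0,0,0,-1]]'; python3 go.py .661 -.168 .0145 4.2
```

```text
clock: 21.42
tcp_pos: [0.5376, -0.2022, 0.0042]
orientation: [2.134, 2.305, -0.0]
contact_force: [0.4, 0.4, 0.6]
grip_width: 0.0641
gripper_force: 0.0
clock: 21.92
tcp_pos: [0.5381, -0.2023, 0.0058]
orientation: [2.133, 2.303, 0.002]
contact_force: [0.3, 1.1, 6.6]
grip_width: 0.0429
gripper_force: 28.9
clock: 22.33
tcp_pos: [0.5399, -0.2037, 0.1404]
orientation: [2.13, 2.299, 0.007]
contact_force: [0.6, -0.6, 0.0]
grip_width: 0.0429
gripper_force: 28.6
need units [ 0.606  0.178 -0.629] turn -0.004 clock 22.3
```

```bash
python3 -m crank '[[0.15,0.047,0,0,-1],[0.15,0.047,0,0,-1],[0.15,0.047,0,0,-1],[0.15,0.047,0,0,-1],[0,0,-0.15,0,-1],[0,0,-0.17,0,-1],[0,0,-0.15,0,-1],[0,0,-0.08,0,-1]]'; python3 -m crank '[[0,0,-0.04,0,-1],[0,0,-0.03,0,-1],[0,0,0,0,-1]]'; python3 go.py .661 -.165 .014 4.2
```

```text
clock: 23.0
tcp_pos: [0.6549, -0.1628, 0.0205]
orientation: [-2.131, -2.302, 0.003]
contact_force: [0.2, 1.3, -0.7]
grip_width: 0.0429
gripper_force: 28.7
clock: 23.25
tcp_pos: [0.6573, -0.1647, 0.0117]
orientation: [2.135, 2.304, 0.001]
contact_force: [0.4, -0.4, -0.9]
grip_width: 0.0429
gripper_force: 29.1
need units [ 0.018 -0.001  0.011] turn -0.004 clock 23.2
```

```bash
python3 -m crank '[[0,0,0,0,0.5],[0,0,0,0,0.5],[0,0,0,0,0.5],[0,0,0.1,0,0.5],[0,0,0.2,0,0.5],[0,0,0.2,0,0.5],[0,0,0.18,0,0.5],[-0.06,0.17,0,0,0.5]]'; python3 -m crank '[[-0.06,0.18,0,0,0.5],[-0.06,0.18,0,0,0.5],[-0.06,0.18,0,0,0.5],[-0.06,0.18,0,0,0.5],[-0.06,0.18,0,0,0.5],[-0.06,0.18,0,0,0.5],[-0.06,0.18,0,0,0.5],[-0.06,0.18,0,0,0.5]]';python3 -m crank '[[-0.06,0.17,0,0,0.5],[0,0,0,0,0.5],[0,0,0,0,0.5]]'; python3 go.py .535 .1915 .006 4.2
python3 - <<'E'
from h import *
t,s=grab()
for n,i in(("top",t),("side",s)):
  for c in("pink","blue"):print(n,c,[np.round(b[:3],1).tolist() for b in blobs(i,c,12,400) if 120<b[0]<500 and b[1]<330])
E
```

```text
clock: 23.92
tcp_pos: [0.6492, -0.1402, 0.1563]
orientation: [2.134, 2.283, 0.006]
contact_force: [1.5, -2.0, 1.1]
grip_width: 0.0642
gripper_force: 0.0
clock: 24.58
tcp_pos: [0.5484, 0.1595, 0.1472]
orientation: [2.135, 2.305, 0.002]
contact_force: [0.3, -0.4, -0.0]
grip_width: 0.064
gripper_force: 0.0
clock: 24.83
tcp_pos: [0.5363, 0.1948, 0.1466]
orientation: [-2.128, -2.311, -0.001]
contact_force: [0.4, -0.8, -0.5]
grip_width: 0.0644
gripper_force: 0.0
need units [-0.007 -0.017 -0.703] turn -0.011 clock 24.8
top pink [[241.0, 208.3, 83.0]]
top blue [[238.7, 257.0, 107.5], [287.7, 254.3, 95.5], [290.8, 210.0, 96.5]]
side pink [[266.2, 171.6, 69.0]]
side blue [[259.2, 208.9, 53.5], [230.7, 187.3, 82.0]]
```

```bash
python3 -m crank '[[-0.007,-0.015,-0.12,-0.01,0.5],[0,0,-0.18,0,0.5],[0,0,-0.16,0,0.5],[0,0,-0.11,0,0.5],[0,0,-0.07,0,0.5],[0,0,-0.04,0,0.5],[0,0,-0.015,0,0.5],[0,0,0,0,0.5]]'; python3 -m crank '[[0,0,0,0,-1],[0,0,0,0,-1],[0,0,0,0,-1],[0,0,0,0,-1],[0,0,0,0,-1],[0,0,0,0,-1]]' 30; python3 -m crank '[[0,0,0.1,0,-1],[0,0,0.2,0,-1],[0,0,0.2,0,-1],[0,0,0.18,0,-1],[0,0,0,0,-1]]'; python3 go.py .657 -.109 .014 4.2
```

```text
clock: 25.6
tcp_pos: [0.5363, 0.188, 0.0079]
orientation: [2.145, 2.295, 0.001]
contact_force: [-0.1, 0.8, 0.8]
grip_width: 0.0642
gripper_force: 0.0
clock: 26.1
tcp_pos: [0.5366, 0.1889, 0.0089]
orientation: [2.143, 2.296, 0.003]
contact_force: [-0.8, -0.1, 7.4]
grip_width: 0.0429
gripper_force: 30.3
clock: 26.52
tcp_pos: [0.5396, 0.1891, 0.1503]
orientation: [2.142, 2.293, 0.015]
contact_force: [0.8, -0.6, -1.4]
grip_width: 0.0429
gripper_force: 31.0
need units [ 0.587 -1.491 -0.681] turn 0.006 clock 26.5
```

```bash
python3 -m crank '[[0.066,-0.1655,0,0,-1],[0.066,-0.1655,0,0,-1],[0.066,-0.1655,0,0,-1],[0.066,-0.1655,0,0,-1],[0.066,-0.1655,0,0,-1],[0.066,-0.1655,0,0,-1],[0.066,-0.1655,0,0,-1],[0.066,-0.1655,0,0,-1]]'; python3 -m crank '[[0.07,-0.166,0,0,-1],[0,0,0,0,-1],[0,0,-0.15,0,-1],[0,0,-0.15,0,-1],[0,0,-0.1,0,-1],[0,0,-0.1,0,-1],[0,0,-0.08,0,-1],[0,0,0,0,-1]]'; python3 go.py .657 -.109 .017 4.2
```

```text
clock: 27.18
tcp_pos: [0.6415, -0.0774, 0.1436]
orientation: [-2.143, -2.297, -0.001]
contact_force: [0.9, 0.4, -0.6]
grip_width: 0.0429
gripper_force: 31.0
clock: 27.85
tcp_pos: [0.6531, -0.108, 0.0242]
orientation: [-2.14, -2.294, 0.004]
contact_force: [-0.1, -0.1, -1.2]
grip_width: 0.0431
gripper_force: 31.0
need units [ 0.02  -0.005 -0.036] turn 0.005 clock 27.9
```

```bash
python3 -m crank '[[0.01,-0.005,-0.025,0,-1],[0,0,-0.01,0,-1],[0,0,0,0,-1],[0,0,0,0,0.5],[0,0,0,0,0.5],[0,0,0,0,0.5],[0,0,0.1,0,0.5],[0,0,0.15,0,0.5]]'; python3 -m crank '[[0,0,0.2,0,0.5],[0,0,0.2,0,0.5],[-0.1,0.145,0,-0.03,0.5],[-0.1,0.145,0,-0.03,0.5],[-0.1,0.145,0,-0.03,0.5],[-0.1,0.145,0,-0.03,0.5],[-0.1,0.145,0,-0.03,0.5],[-0.1,0.145,0,-0.03,0.5]]';python3 -m crank '[[0,0,0,0,0.5],[0,0,0,0,0.5]]'; python3 go.py .530 .0663 .007 -4.2
python3 - <<'E'
from h import *
t,s=grab();cv2.imwrite('pics/t7.png',cv2.resize(t[100:300,130:510],None,fx=2.1,fy=2.1))
for n,i in(("top",t),("side",s)):
  for c in("pink","blue"):print(n,c,[np.round(b[:3],1).tolist() for b in blobs(i,c,12,400) if 120<b[0]<500 and b[1]<330])
E
```

```text
clock: 28.52
tcp_pos: [0.6553, -0.1094, 0.0687]
orientation: [-2.141, -2.294, 0.004]
contact_force: [1.0, 0.7, -0.9]
grip_width: 0.0643
gripper_force: 0.0
clock: 29.18
tcp_pos: [0.5362, 0.0649, 0.1509]
orientation: [-2.302, -2.137, -0.002]
contact_force: [0.7, 1.0, 0.3]
grip_width: 0.0639
gripper_force: 0.0
clock: 29.35
tcp_pos: [0.5364, 0.0665, 0.1506]
orientation: [-2.294, -2.144, -0.001]
contact_force: [-0.7, -0.3, 0.6]
grip_width: 0.0639
gripper_force: 0.0
need units [-0.032 -0.001 -0.718] turn -0.007 clock 29.4
top pink []
top blue [[290.5, 256.9, 46.0]]
side pink []
side blue [[258.7, 207.0, 61.5], [230.3, 186.1, 60.0], [316.2, 96.4, 208.0]]
```

View pics/t7.png

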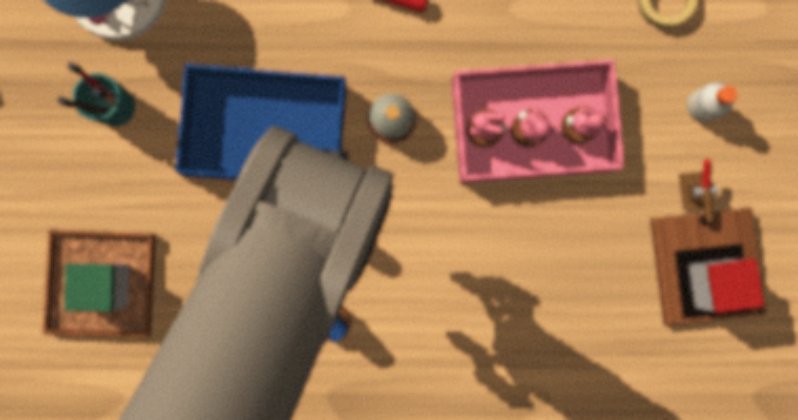

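```bash
python3 -m crank '[[-0.03,0,-0.12,0,0.5],[0,0,-0.18,0,0.5],[0,0,-0.16,0,0.5],[0,0,-0.11,0,0.5],[0,0,-0.08,0,0.5],[0,0,-0.05,0,0.5],[0,0,-0.015,0,0.5],[0,0,0,0,0.5]]'; python3 -m crank '[[0,0,0,0,-1],[0,0,0,0,-1],[0,0,0,0,-1],[0,0,0,0,-1],[0,0,0,0,-1],[0,0,0,0,-1]]' 30; python3 -m crank '[[0,0,0.1,0,-1],[0,0,0.2,0,-1],[0,0,0.2,0,-1],[0,0,0.18,0,-1],[0,0,0,0,-1]]'; python3 go.py .651 .105 .014 -4.2
```

```text
clock: 30.12
tcp_pos: [0.5317, 0.0624, 0.0075]
orientation: [2.302, 2.137, -0.0]
contact_force: [0.1, 0.3, 0.6]
grip_width: 0.064
gripper_force: 0.0
clock: 30.62
tcp_pos: [0.5322, 0.0635, 0.0087]
orientation: [2.3, 2.138, 0.003]
contact_force: [-0.5, -0.9, 6.7]
grip_width: 0.0427
gripper_force: 30.7
clock: 31.03
tcp_pos: [0.5349, 0.0635, 0.1497]
orientation: [2.298, 2.136, 0.013]
contact_force: [0.9, -0.1, -1.1]
grip_width: 0.0428
gripper_force: 31.0
need units [ 0.58   0.207 -0.678] turn -0.0 clock 31.0
```

```bash
python3 -m crank '[[0.145,0.052,0,0,-1],[0.145,0.052,0,0,-1],[0.145,0.052,0,0,-1],[0.15,0.052,0,0,-1],[0,0,0,0,-1],[0,0,-0.15,0,-1],[0,0,-0.15,0,-1],[0,0,-0.15,0,-1]]'; python3 -m crank '[[0,0,-0.1,0,-1],[0,0,-0.07,0,-1],[0,0,-0.03,0,-1],[0,0,0,0,-1],[0,0,0,0,-1]]'; python3 go.py .651 .105 .017 -4.2
```

```text
clock: 31.7
tcp_pos: [0.6484, 0.1059, 0.0526]
orientation: [2.3, 2.14, 0.002]
contact_force: [0.0, 0.1, -1.0]
grip_width: 0.0429
gripper_force: 31.1
clock: 32.12
tcp_pos: [0.6487, 0.1054, 0.0143]
orientation: [2.3, 2.139, 0.002]
contact_force: [-0.1, 0.8, 0.1]
grip_width: 0.0431
gripper_force: 31.4
need units [ 0.011 -0.002  0.013] turn -0.001 clock 32.1
```

```bash
python3 -m crank '[[0,0,0,0,0.5],[0,0,0,0,0.5],[0,0,0,0,0.5],[0,0,0.1,0,0.5],[0,0,0.2,0,0.5],[0,0,0.2,0,0.5],[0,0,0.18,0,0.5],[0,0,0,0,0.5]]'; python3 -m crank '[[-0.16,-0.023,0,0,0.6],[-0.16,-0.023,0,0,0.6],[-0.16,-0.023,0,0,0.6],[-0.16,-0.023,0,0,0.6],[-0.16,-0.023,0,0,0.6],[-0.16,-0.023,0,0,0.6],[-0.16,-0.023,0,0,0.6],[0,0,0,0,0.6]]'; python3 go.py .4236 .0735 .007 -4.2
python3 - <<'E'
from h import *
t,s=grab()
for n,i in(("top",t),("side",s)):
  for c in("pink","blue"):print(n,c,[np.round(b[:3],1).tolist() for b in blobs(i,c,12,400) if 120<b[0]<500 and b[1]<330])
E
```

```text
clock: 32.78
tcp_pos: [0.6525, 0.1044, 0.1573]
orientation: [2.296, 2.134, 0.015]
contact_force: [1.8, -0.2, 1.0]
grip_width: 0.0642
gripper_force: 0.0
clock: 33.45
tcp_pos: [0.417, 0.0725, 0.1478]
orientation: [-2.296, -2.133, 0.007]
contact_force: [-0.6, -0.2, -1.3]
grip_width: 0.0682
gripper_force: 0.0
need units [ 0.033  0.005 -0.704] turn 0.0 clock 33.5
top pink []
top blue [[237.9, 256.5, 90.0]]
side pink []
side blue [[258.6, 207.3, 65.0], [230.5, 186.7, 70.0], [317.7, 96.5, 155.0], [300.4, 96.1, 173.0]]
```

```bash
python3 -m crank '[[0.01,0.005,-0.12,0,0.6],[0,0,-0.18,0,0.6],[0,0,-0.16,0,0.6],[0,0,-0.11,0,0.6],[0,0,-0.07,0,0.6],[0,0,-0.04,0,0.6],[0,0,-0.015,0,0.6],[0,0,0,0,0.6]]';python3 go.py .4236 .0735 .007 -4.2; python3 -m crank '[[0,0,0,0,-1],[0,0,0,0,-1],[0,0,0,0,-1],[0,0,0,0,-1],[0,0,0,0,-1],[0,0,0,0,-1]]' 30; python3 -m crank '[[0,0,0.1,0,-1],[0,0,0.2,0,-1],[0,0,0.2,0,-1],[0,0,0.18,0,-1],[0,0,0,0,-1]]'; python3 go.py .655 .159 .017 -4.2
```

```text
clock: 34.22
tcp_pos: [0.4273, 0.0738, 0.01]
orientation: [2.301, 2.138, -0.0]
contact_force: [-0.2, 0.6, 0.2]
grip_width: 0.0686
gripper_force: 0.0
need units [-0.018 -0.002 -0.015] turn -0.0 clock 34.2
clock: 34.72
tcp_pos: [0.427, 0.0743, 0.0112]
orientation: [2.3, 2.139, 0.003]
contact_force: [0.2, -0.8, 7.3]
grip_width: 0.0429
gripper_force: 30.5
clock: 35.13
tcp_pos: [0.4294, 0.0751, 0.1513]
orientation: [2.298, 2.139, 0.012]
contact_force: [1.3, -0.4, -1.1]
grip_width: 0.0427
gripper_force: 31.2
need units [ 1.128  0.42  -0.672] turn -0.002 clock 35.1
```

```bash
python3 -m crank '[[0.162,0.06,0,0,-1],[0.162,0.06,0,0,-1],[0.162,0.06,0,0,-1],[0.162,0.06,0,0,-1],[0.162,0.06,0,0,-1],[0.162,0.06,0,0,-1],[0.162,0.06,0,0,-1],[0,0,0,0,-1]]'; python3 -m crank '[[0,0,-0.15,0,-1],[0,0,-0.15,0,-1],[0,0,-0.15,0,-1],[0,0,-0.1,0,-1],[0,0,-0.06,0,-1],[0,0,-0.02,0,-1],[0,0,0,0,-1]]'; python3 go.py .655 .159 .018 -4.2
```

```text
clock: 35.8
tcp_pos: [0.6578, 0.1618, 0.1458]
orientation: [2.294, 2.143, 0.005]
contact_force: [-0.1, 0.5, 0.5]
grip_width: 0.0433
gripper_force: 31.2
clock: 36.38
tcp_pos: [0.6527, 0.1581, 0.02]
orientation: [-2.3, -2.139, 0.001]
contact_force: [1.9, -0.1, -0.3]
grip_width: 0.043
gripper_force: 31.2
need units [ 0.012  0.004 -0.01 ] turn -0.001 clock 36.4
```

Release, lift and go to the last mailbox at (0.418, 0.191).

```bash
python3 -m crank '[[0,0,-0.01,0,-1],[0,0,0,0,0.5],[0,0,0,0,0.5],[0,0,0,0,0.5],[0,0,0.1,0,0.5],[0,0,0.2,0,0.5],[0,0,0.2,0,0.5],[0,0,0.17,0,0.5]]'; python3 -m crank '[[-0.166,0.024,0,0,0.6],[-0.166,0.024,0,0,0.6],[-0.166,0.024,0,0,0.6],[-0.166,0.024,0,0,0.6],[-0.166,0.024,0,0,0.6],[-0.166,0.024,0,0,0.6],[-0.166,0.024,0,0,0.6],[0,0,0,0,0.6]]'; python3 -m crank '[[0,0,0,0,0.6]]'; python3 go.py .4184 .191 .009 -4.2
python3 - <<'E'
from h import *
t,s=grab()
for n,i in(("top",t),("side",s)):
  for c in("pink","blue"):print(n,c,[np.round(b[:3],1).tolist() for b in blobs(i,c,12,400) if 120<b[0]<500 and b[1]<330])
E
```

```text
clock: 37.05
tcp_pos: [0.6535, 0.1578, 0.1554]
orientation: [2.3, 2.138, 0.002]
contact_force: [0.9, 0.8, 0.3]
grip_width: 0.064
gripper_force: 0.0
clock: 37.72
tcp_pos: [0.4135, 0.1934, 0.1513]
orientation: [-2.291, -2.141, 0.007]
contact_force: [0.8, -0.9, 0.0]
grip_width: 0.068
gripper_force: 0.0
clock: 37.8
tcp_pos: [0.4188, 0.1931, 0.1526]
orientation: [-2.296, -2.142, -0.001]
contact_force: [1.5, -1.1, 0.9]
grip_width: 0.0683
gripper_force: 0.0
need units [-0.002 -0.01  -0.718] turn -0.005 clock 37.8
top pink []
top blue [[238.6, 256.7, 105.5]]
side pink []
side blue [[230.2, 186.2, 61.5], [299.3, 96.6, 147.0], [318.7, 95.9, 122.5]]
```

```bash
python3 -m crank '[[0,-0.01,-0.12,0,0.6],[0,0,-0.18,0,0.6],[0,0,-0.16,0,0.6],[0,0,-0.12,0,0.6],[0,0,-0.08,0,0.6],[0,0,-0.045,0,0.6],[0,0,-0.015,0,0.6],[0,0,0,0,0.6]]';python3 go.py .4184 .191 .007 -4.2; python3 -m crank '[[0,0,0,0,-1],[0,0,0,0,-1],[0,0,0,0,-1],[0,0,0,0,-1],[0,0,0,0,-1],[0,0,0,0,-1]]' 30; python3 -m crank '[[0,0,0.1,0,-1],[0,0,0.2,0,-1],[0,0,0.2,0,-1],[0,0,0.18,0,-1],[0,0,0,0,-1]]'; python3 go.py .659 .214 .017 -4.2
```

```text
clock: 38.57
tcp_pos: [0.4219, 0.1888, 0.0081]
orientation: [2.302, 2.136, -0.0]
contact_force: [-0.3, -0.8, -0.4]
grip_width: 0.0683
gripper_force: 0.0
need units [-0.017  0.011 -0.005] turn 0.002 clock 38.6
clock: 39.07
tcp_pos: [0.4215, 0.1898, 0.0093]
orientation: [2.3, 2.139, 0.003]
contact_force: [0.3, -0.9, 7.1]
grip_width: 0.0432
gripper_force: 30.5
clock: 39.48
tcp_pos: [0.4238, 0.1911, 0.1497]
orientation: [2.3, 2.139, 0.013]
contact_force: [0.8, 0.2, -1.7]
grip_width: 0.0429
gripper_force: 31.2
need units [ 1.176  0.114 -0.663] turn -0.001 clock 39.5
```

```bash
python3 -m crank '[[0.169,0.017,0,0,-1],[0.169,0.017,0,0,-1],[0.169,0.017,0,0,-1],[0.169,0.017,0,0,-1],[0.169,0.017,0,0,-1],[0.169,0.017,0,0,-1],[0.169,0.017,0,0,-1],[0,0,0,0,-1]]'; python3 -m crank '[[0,0,-0.15,0,-1],[0,0,-0.15,0,-1],[0,0,-0.15,0,-1],[0,0,-0.1,0,-1],[0,0,-0.06,0,-1],[0,0,-0.02,0,-1],[0,0,0,0,-1]]'; python3 go.py .659 .214 .017 -4.2
```

```text
clock: 40.15
tcp_pos: [0.6623, 0.2138, 0.1444]
orientation: [2.297, 2.138, 0.004]
contact_force: [-0.3, 0.7, -0.3]
grip_width: 0.0426
gripper_force: 31.2
clock: 40.73
tcp_pos: [0.6568, 0.2136, 0.018]
orientation: [-2.3, -2.139, 0.002]
contact_force: [0.2, 0.1, 0.3]
grip_width: 0.0428
gripper_force: 31.2
need units [ 0.011  0.002 -0.005] turn -0.001 clock 40.7
```

```bash
python3 -m crank '[[0,0,-0.01,0,-1],[0,0,0,0,0.5],[0,0,0,0,0.5],[0,0,0,0,0.5],[0,0,0.1,0,0.5],[0,0,0.2,0,0.5],[0,0,0.2,0,0.5],[0,0,0.17,0,0.5]]'; python3 -m crank '[[-0.15,-0.15,0,0,0.5],[-0.15,-0.15,0,0,0.5],[-0.15,-0.15,0,0,0.5],[-0.15,-0.15,0,0,0.5],[-0.15,-0.15,0,0,0.5],[-0.15,-0.15,0,0,0.5],[0,-0.15,0,0,0.5],[0,0,0,0,0.5]]'
python3 - <<'E'
from h import *
t,s=grab();cv2.imwrite('pics/t9.png',cv2.resize(t[100:300,130:510],None,fx=2.1,fy=2.1));cv2.imwrite('pics/s9.png',s)
hsv=cv2.cvtColor(t,cv2.COLOR_BGR2HSV)
S0=cv2.imread('pics/side0.png')
a=near(t,'red',(469,234),25,200);b=near(s,'red',(415,300),40,100);print("red",tri(a[:2],b[:2]))
a=near(t,'green',(175,233),20,100);b=near(s,'green',(214,152),25,60);print("green",tri(a[:2],b[:2]))
d=near(cv2.imread('pics/side0.png'),'dark',(415,321));print(plane('side',[d[:2]],.02),plane('top',[(469.0,233.5)],.02))
def corner(im,q):  # wood block blob centroid in top
    pass
E
```

```text
clock: 41.4
tcp_pos: [0.6577, 0.2132, 0.1536]
orientation: [2.3, 2.138, 0.002]
contact_force: [0.3, -0.2, 0.3]
grip_width: 0.0641
gripper_force: 0.0
clock: 42.07
tcp_pos: [0.4784, 0.0014, 0.1515]
orientation: [-2.309, -2.13, -0.002]
contact_force: [1.5, -0.5, 1.0]
grip_width: 0.0641
gripper_force: 0.0
red (array([ 0.46864295, -0.38246416,  0.08883167]), np.float64(0.0022777368202801717))
green (array([0.46712691, 0.34710024, 0.07323321]), np.float64(4.542031149900919e-05))
[[ 0.4729197  -0.38151372  0.02      ]] [[ 0.47183833 -0.38107626  0.02      ]]
```

View pics/t9.png

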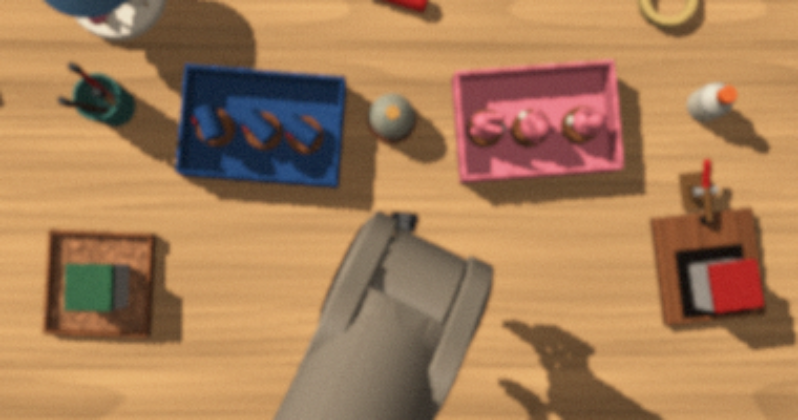

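View pics/s9.png

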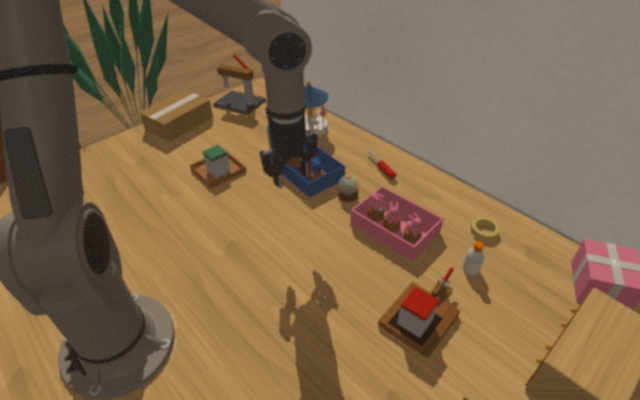

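```bash
python3 -m crank '[[0,-0.159,0,-0.143,1],[0,-0.159,0,-0.143,1],[0,-0.159,0,-0.143,1],[0,-0.159,0,-0.143,1],[0,-0.159,0,-0.143,1],[0,-0.159,0,-0.143,1],[0,-0.159,0,-0.143,1],[0,-0.159,0,-0.143,1]]'; python3 -m crank '[[0,-0.159,0.05,-0.143,1],[0,-0.159,0,-0.143,1],[0,-0.159,0,-0.143,1],[0,-0.159,0,-0.143,1],[0,0,0,0,1],[0,0,0,0,1]]'; python3 go.py .470 -.3815 .04 98
```

```text
clock: 42.83
tcp_pos: [0.4819, -0.248, 0.1504]
orientation: [3.002, 0.924, 0.001]
contact_force: [0.6, 0.6, 1.0]
grip_width: 0.0854
gripper_force: 0.0
clock: 43.33
tcp_pos: [0.481, -0.3761, 0.1602]
orientation: [3.132, 0.236, -0.001]
contact_force: [0.4, 0.9, 0.2]
grip_width: 0.0855
gripper_force: 0.0
need units [-0.055 -0.027 -0.601] turn -0.013 clock 43.3
```

Descend, grip lightly, lift slightly.

```bash
python3 -m crank '[[-0.05,-0.025,-0.1,-0.01,1],[0,0,-0.15,0,1],[0,0,-0.15,0,1],[0,0,-0.1,0,1],[0,0,-0.06,0,1],[0,0,-0.035,0,1],[0,0,0,0,1]]'; python3 -m crank '[[0,0,0,0,-1],[0,0,0,0,-1],[0,0,0,0,-1],[0,0,0,0,-1],[0,0,0,0,-1],[0,0,0,0,-1]]' 50; python3 -m crank '[[0,0,0.03,0,-1],[0,0,0,0,-1],[0,0,0,0,-1]]'
```

```text
clock: 43.92
tcp_pos: [0.471, -0.3784, 0.0405]
orientation: [-3.132, -0.227, 0.001]
contact_force: [-0.5, 0.6, 0.1]
grip_width: 0.0852
gripper_force: 0.0
clock: 44.42
tcp_pos: [0.4712, -0.3805, 0.0429]
orientation: [3.132, 0.224, 0.003]
contact_force: [0.1, -0.1, 6.5]
grip_width: 0.0517
gripper_force: 53.9
clock: 44.67
tcp_pos: [0.4703, -0.3794, 0.0474]
orientation: [-3.133, -0.224, 0.0]
contact_force: [-0.5, 0.8, -4.8]
grip_width: 0.0511
gripper_force: 53.4
```

```bash
python3 -m crank '[[0.018,-0.005,0,0,-1],[0,0,0,0,-1],[0,0,0,0,-1],[0,0,0,0,-1],[0,0,-0.012,0,-1],[0,0,-0.01,0,-1],[0,0,0,0,-1],[0,0,0,0,-1]]'
```

```text
clock: 45.33
tcp_pos: [0.4739, -0.3808, 0.043]
orientation: [-3.134, -0.224, 0.0]
contact_force: [0.4, 0.2, -2.9]
grip_width: 0.0517
gripper_force: 53.3
```

```bash
python3 -m crank '[[0.002,0,-0.006,0,-1],[0,0,0,0,-1],[0,0,0,0,0.6],[0,0,0,0,0.6],[0,0,0,0,0.6],[0,0,0,0,0.6],[0,0,0.12,0,0.6],[0,0,0.2,0,0.6]]'; python3 -m crank '[[0,0,0.2,0,0.6],[0,0,0.15,0,0.6],[0,0.18,0,0,0.6],[0,0.18,0,0,0.6],[0,0.18,0,0,0.6],[0,0.18,0,0,0.6],[0,0.18,0,0,0.6],[0,0.18,0,0,0.6]]'; python3 -m crank '[[0,0.18,0,0,0.6],[0,0.18,0,0,0.6],[0,0.18,0,0,0.6],[0,0,0,0,0.6],[0,0,0,0,0.6],[0,0,0,0,0.6],[0,0,0,0,0.6],[0,0,0,0,0.6]]';  python3 - <<'E'
from h import *
t,s=grab();cv2.imwrite('pics/t10.png',cv2.resize(t[110:290,130:510],None,fx=2.1,fy=2.1))
a=near(t,'red',(469,234),25,200);b=near(s,'red',(415,300),40,100);print("red",tri(a[:2],b[:2]),plane('top',[a[:2]],.09))
P=plane('top',cv2.boxPoints(a[3]),.09);print(P.mean(0),np.degrees(np.arctan2(*(P[1]-P[0])[[1,0]])))
E
```

```text
clock: 46.0
tcp_pos: [0.473, -0.3787, 0.1032]
orientation: [-3.129, -0.224, 0.008]
contact_force: [0.9, 0.5, 0.8]
grip_width: 0.0679
gripper_force: 0.0
clock: 46.67
tcp_pos: [0.4742, -0.1632, 0.1759]
orientation: [3.133, 0.224, 0.0]
contact_force: [1.3, -0.2, -0.2]
grip_width: 0.0682
gripper_force: 0.0
clock: 47.33
tcp_pos: [0.4743, -0.0585, 0.1761]
orientation: [3.133, 0.219, 0.001]
contact_force: [0.6, -0.9, 0.4]
grip_width: 0.0683
gripper_force: 0.0
red (array([ 0.47135377, -0.382405  ,  0.08895576]), np.float64(0.0027887587548152295)) [[ 0.4704398  -0.38089848  0.09      ]]
[ 0.47168356 -0.38076395  0.09      ] -80.53769022674064
```

View pics/t10.png

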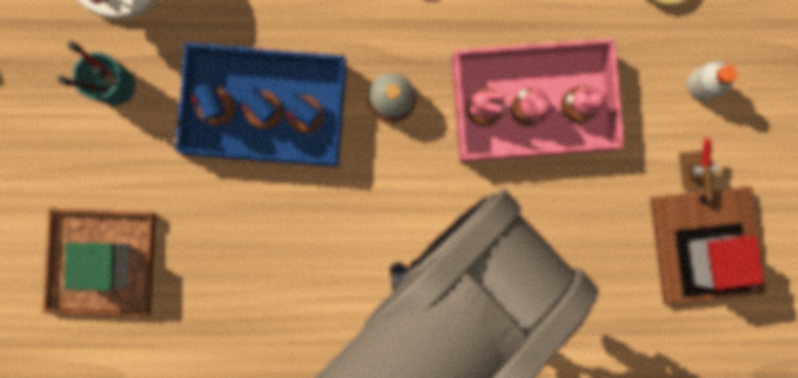

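The final picture shows the red tin centred on the black square (lid at about 735,262) and the green tin in the tray (90,267). All three mailboxes stand in the blue bin, all three rabbits in the pink bin, and the globe, glue bottle and brush pot have not moved.

```bash
python3 -c "
from bench import r
print(r.hand_in())"
```

```text
the job is handed in; nothing more can be done
None
```

The job is handed in, with no verdict shown: the heavier tin was the red one and stands within about 2 mm of the black square's centre, the green tin is in the cork tray, all three rabbits are in the pink bin and all three mailboxes in the blue bin, and the bystanders are unmoved.

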